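# Show the fossil slab: shut the specimen case, tip it up to the pointer, hold, lower

### The arm

A 7-joint arm with a two-finger parallel gripper is mounted at the origin on the work surface. World frame = base frame: x ahead of the robot, y to its left, z up, the work surface at z = 0. Lengths are in m, angles in rad, forces in N, time in s.
With the tool pointing down it reaches from about 0.4 to 0.85 m from the base axis. Payload 4.5 kg.
Tool frame: the origin (TCP) lies midway between the tips of the shut fingers; the grasp point (between the pads) lies 19 mm behind it; z points along the fingers, y is the line along which they close (so a half turn about z gives the same grasp; the last joint's range is limited). The gripper opens to 88 mm and grips with 3 to 60 N. Pads are 18 mm wide; open, the fingers measure 123 mm over their backs; the gripper's body (75 mm by 187 mm) begins 45 mm behind the grasp point.
Start: joints at [-1.243, 0.689, -0.195, 1.565, 0.157, 0.902, -0.215], TCP at [0.181, 0.598, 0.239] pointing down, gripper open.
Joint ranges: [-3.01, 3.01], [-0.46, 2.08], [-1.47, 1.51], [0.13, 2.56], [-1, 4.14], [0.04, 2.09], [-2.66, 2.66]. Speed limits (rad/s): [2.57, 2.57, 3.14, 3.14, 3.14, 3.14, 3.14].

### API

Orientations are given as a unit quaternion [x, y, z, w].
In Python, from plant import r gives the robot as it stands. The module is installed in compiled form; this text tells all that it offers.
- The arm moves only by the tool step_arm, never from a script. Its argument "series" is a list of rows, each a list of 7 numbers: the shift along the world's x, y, z in mm, then the turn, a rotation vector about the world's x, y, z in rad, then the closure, from 0 (fully open) to 1 (shut). A call has 1 to 20 rows; each row shifts and turns the commanded pose from where the row before left it; what a row does not reach is not made up. A row lasts 1/10 s, in which the tool goes at most 50 mm and 8.59 degrees, less where a joint would pass 70% of its speed; a pose out of reach is approached as far as the arm can. A call is refused whole if a number of a shift passes 50 or a number of a turn 0.15, either way. A call with a gripper value outside its range is refused whole. The fingers move at their own pace and stop on an object; "force" is the grip in N (left out, the last holds). Time passes only in rows, so rows that do not move let the fingers close. It gives the time, the measured TCP pose, the force, the opening and the grip force at its end, in the units of the state.
- r.get_state(): the state, without advancing time (a new reading comes with each control period).
- r.snapshot(name): name is "side" or "top"; returns (picture, depth): 400x640x3 uint8, blue, green, red; 400x640 float32, m along the optical axis (not along the pixel's ray), 0 where there is no reading.
- r.get_calibration(name): a dict with "intrinsics" (3x3 intrinsics, pixels), "pose" (4x4, takes a point from camera to world coordinates). Camera axes: x right, y up, looking along -z (the intrinsics and any distortion apply to the point x, -y, -z); pixel columns grow to the right and rows downward; lengths in m; the calibration is good to about 2 mm. A picture is of the moment at which its call begins. get_calibration takes no time and is no camera call.
- r.finish_job(): hands the job in; it is judged then, once.
The state is a dict: "clock": time; "q": joint angles; "qd": joint speeds; "joint_torque": joint torques, N m; "tool_pos": TCP position; "eef_rot": TCP orientation; "contact_force": force on the tool from outside, world axes, zero at the start; "moment": the same for the moment, N m; "opening": opening from 0.0 (shut) to 1.0 (fully open); "finger_force": force on a finger pad.
Only numpy, scipy, OpenCV 4.12 (cv2) and the standard library are available. Lean on these libraries where they do the work, as an engineer would, in place of code of your own. Each camera call takes 0.05 s, during which the arm holds its last target. There are 200 camera calls.

### The job

First press the glazed cover of the specimen case shut. Then raise the case by its front handle until it is tipped to the same slope as the red pointer beside it, hold it still there for about three seconds so that the class can see the fossil, and lower it gently until it lies fully down on its stand, cover still shut. Do not shift the red pointer or the other things on the bench.

Things in the scene. Friction and masses are not known exactly. Their poses are not given: they have to be found in the camera images.
- stand: fixed grey base plate of the tilting viewing stand, 210 (x) x 250 (y) x 12 mm. Origin: centre of its underside, on the bench; x points away from the handle side towards the hinge side, z up. The hinge axis of the case and of the pointer is the line along y at x = +85, z = +22 mm. A brass quarter arc of 3 mm rod, 150 mm radius about the hinge axis, stands at y = +116 mm
- case (a joint): tilt of the specimen case about its hinge in rad: 0 = lying flat on the stand, positive = handle side raised (up to 1.4). It falls back if let go. The case is an open oak tray, 170 mm long (from the hinge towards the handle) x 140 mm wide x 34 mm high, walls 6 mm; about 1 kg with its cover and contents
- case_hinge (a point): point on the case's hinge axis, at mid width. Turns with the case: x runs from the handle to the hinge along the case floor, y along the hinge axis, z out of the open top. In this frame the tray spans x -170 to 0, y -70 to +70, z -6 to +28 mm
- case_handle (a point): middle of the steel handle bar: round bar, 12 mm diameter, 80 mm long along the hinge direction, 40 mm out from the case's front wall (34 mm clear gap), centre 36 mm above the bench when the case lies flat; at (-210, 0, +14) mm in the frame of case_hinge. Turns with the case
- cover (a joint): opening of the brass framed clear cover in rad: 0 = shut on the case, positive = open (starts half open, stays where it is left: stiff hinge, about 0.3 N m). Its hinge axis is parallel to the case's, at (0, 0, +29) mm in the frame of case_hinge, so it opens with its free edge over the handle side rising
- cover_edge (a point): middle of the outer (upper) face of the brass rail at the cover's free edge, 159 mm from the cover's hinge axis; the cover is 168 x 140 x 8 mm, the rail 18 mm wide, the clear pane 4 mm. z points out of the outer face, x towards the hinge
- pointer (a joint): slope of the red pointer in rad, measured just as joint case (same axis, same zero): the viewing slope to which the case must be raised
- pointer_tip (a point): centre of the red disc (26 mm diameter) at the end of the red pointer bar, 165 mm from the hinge axis, at y = +100 mm in the stand's frame, beside the case (30 mm from its side). x along the bar towards the hinge. The bar is 6 mm wide, 8 mm high
- fossil: dark shale slab with an ochre spiral fossil, 105 x 78 x 12 mm, 0.25 kg, lying loose in the case. Origin: centre of its underside
- jar_a: grey jar with brown lid, 84 mm diameter, 150 mm high, beside the stand at its -y side. Origin: centre of its underside
- jar_b: grey jar with brown lid, 84 mm diameter, 150 mm high, beside the stand at its +y side. Origin: centre of its underside
- ammonite: round fossil disc, 90 mm diameter, 21 mm high, lying on the bench. Origin: centre of its underside
- sample_box: small sample box with light lid, 103 x 73 x 32 mm. Origin: centre of its underside
- magnifier: hand magnifier lying flat, lens 72 mm diameter, handle 90 mm, 12 mm high. Origin: under the lens centre; the handle points to -x
- rock: ochre rock, about 90 x 60 x 50 mm. Origin: centre of its underside
Not all that is in view belongs to the job. Leave any green or pink look-alike of the fossil alone.

How it is judged:
On the way, in this order (a step that is already met when the one before it is completed fails the run):
1. the cover is pressed shut (within 0.06 rad) while the case lies on its stand (value of joint cover below 0.06 rad and value of joint case below 0.05 rad), for 0.2 s.
2. the case, cover shut, is held still at the slope of the red pointer (within 0.09 rad, slower than 0.15 rad/s) for 2 s (angle between the x axis of case_hinge and the x axis of pointer_tip, either way round below 0.09 rad and value of joint cover below 0.1 rad and velocity of joint case between -0.15 and 0.15 rad/s), for 2 s.
At the end, for the whole second after the job is handed in: The case lies fully down on its stand at rest (tilt under 0.04 rad), its cover shut (under 0.06 rad), the fossil at rest inside; the red pointer within 15 mm and the bystanders within 30 mm of where they were (value of joint case below 0.04 rad and value of joint cover below 0.06 rad and velocity of joint case between -0.05 and 0.05 rad/s and z of fossil in the frame of case_hinge between -0.01 and 0.02 m and x of fossil in the frame of case_hinge between -0.17 and 0 m and linear speed of fossil below 0.02 m/s); the robot touches nothing.
It fails at once if the case is tipped (over 0.2 rad) with its cover open (over 0.15 rad) (value of joint case above 0.2 rad and value of joint cover above 0.15 rad).
It fails at once if the case is let fall: it drops faster than 1 rad/s while still more than 0.12 rad up (value of joint case above 0.12 rad and velocity of joint case below -1 rad/s).
It fails at once if the red pointer is shifted by more than 15 mm (distance of pointer_tip from where it was at the start of the episode above 0.015 m).
It fails at once if another thing on the bench is shifted by more than 30 mm (distance of any of jar_a, jar_b, ammonite, sample_box, magnifier, rock from where it was at the start of the episode above 0.03 m).
It also fails if it takes over 64 s, if anything falls off the work surface, if the arm or the gripper's body presses on something with over 40 N, if the wrist force passes 120 N, or if a joint passes its speed limit or range.

## Working session

There is one attempt and no reset: what is moved stays moved. The work goes in short steps, Python scripts to look and compute and a tool call to move; the robot and the scene stay as the last step left them, time stands still between calls to the robot, and variables do not carry over. Pictures are saved under pics/ and viewed, at most 10 in all, crops included, and the job is handed in when it is done.

Besides the shell and the picture viewer there is one more tool, called after "Emit:" in YAML: its name, and indented under it one key for each argument. step_arm: Moves the arm, as the interface text tells. Its arguments: {"type":"object","properties":{"series":{"type":"array"},"force":{"type":"number"}},"required":["series"]}

```bash
mkdir -p pics; cat > h.py <<'E'
import numpy as np, cv2
from plant import r
def pts(name, d):
    c=r.get_calibration(name); K=np.array(c["intrinsics"]); T=np.array(c["pose"])
    v,u=np.mgrid[0:d.shape[0],0:d.shape[1]]
    P=np.stack([(u-K[0,2])/K[0,0]*d, -(v-K[1,2])/K[1,1]*d, -d],-1)
    return P@T[:3,:3].T+T[:3,3]
E
python3 - <<'E'
from h import *
for n in("side","top"):
    p,d=r.snapshot(n); cv2.imwrite(f"pics/{n}0.png",p); np.savez(f"{n}0.npz",p=p,d=d)
    c=r.get_calibration(n); print({k:np.round(v,3).tolist() if not isinstance(v,str) else v for k,v in c.items()})
s=r.get_state(); print(s)
E
```

```text
{'intrinsics': [[381.538, 0.0, 321.297], [0.0, 381.538, 207.138], [0.0, 0.0, 1.0]], 'pose': [[0.667, 0.504, -0.549, -0.306], [-0.745, 0.445, -0.497, -0.747], [-0.006, 0.741, 0.672, 1.077], [0.0, 0.0, 0.0, 1.0]]}
{'intrinsics': [[502.8, 0.0, 320.058], [0.0, 502.8, 191.758], [0.0, 0.0, 1.0]], 'pose': [[-0.019, 0.992, -0.128, 0.283], [-1.0, -0.02, -0.013, -0.007], [-0.016, 0.127, 0.992, 1.743], [0.0, 0.0, 0.0, 1.0]]}
{'clock': 0.1, 'q': array([-1.24319544,  0.68988979, -0.19451029,  1.56622233,  0.1572963 ,
        0.90250398, -0.21508668]), 'qd': array([-0.00011787, -0.00227058,  0.0009366 , -0.00255988,  0.00014524,
        0.00036428,  0.00118632]), 'joint_torque': array([-2.41110312e-03, -5.28509617e+01, -1.27092429e+00, -1.53839296e+01,
       -5.24734799e-02,  1.99147667e-03,  3.39669054e-05]), 'tool_pos': array([0.18087897, 0.59766828, 0.23800114]), 'eef_rot': array([ 1.46334238e-01,  9.89234868e-01, -8.14875635e-04, -5.80732877e-05]), 'contact_force': array([-0.55449779, -0.44334108,  0.21599356]), 'moment': array([ 0.00020052, -0.00626806,  0.03083956]), 'finger_force': 0.0, 'opening': 1.0031922376453017}
```

View pics/side0.png

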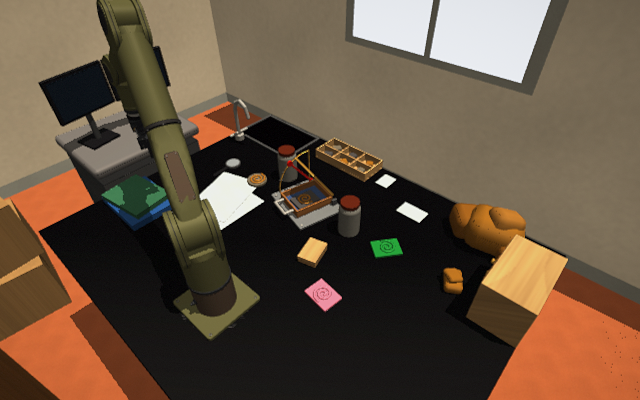

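View pics/top0.png

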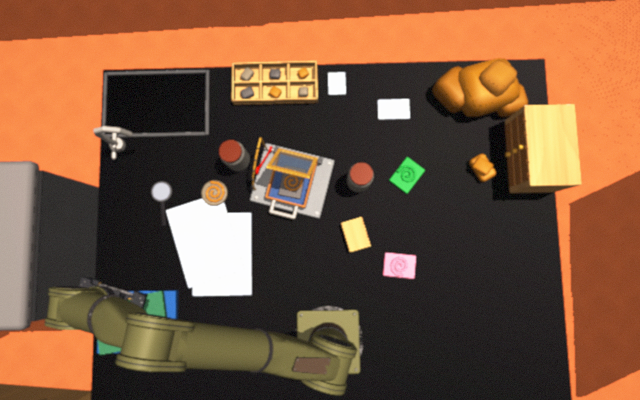

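The side view shows the case at about (303,198) with its handle at (281,203), the jars at (287,165) and (349,215), and the red pointer near (297,165). In the top view the case is at (290,180), the handle at (283,212) and the red pointer at (262,160). The look-alikes are the green slab (407,175) and the pink slab (400,265); both stay untouched.

```bash
python3 - <<'E'
from h import *
t=np.load("top0.npz"); s=np.load("side0.npz")
a=cv2.resize(t["p"][130:225,205:385],None,fx=4.4,fy=4.4,interpolation=cv2.INTER_CUBIC)[:, :790]
b=cv2.resize(s["p"][140:245,260:370],None,fx=5.5,fy=5.5,interpolation=cv2.INTER_CUBIC)
cv2.imwrite("pics/ct.png",a); cv2.imwrite("pics/cs.png",b)
for n,z,(v0,v1,u0,u1) in(("top",t,(130,225,240,345)),("side",s,(140,245,265,345))):
    P=pts(n,z["d"]); hsv=cv2.cvtColor(z["p"],cv2.COLOR_BGR2HSV); H,S,V=[hsv[...,i].astype(int) for i in range(3)]
    roi=np.zeros(H.shape,bool); roi[v0:v1,u0:u1]=1
    red=((H<5)|(H>175))&(S>190)&(V>110)&roi
    print(n,"red"); 
    k,l,st,c=cv2.connectedComponentsWithStats(red.astype(np.uint8))
    for i in range(1,k):
        if st[i,4]>5: print(st[i],np.round(c[i],1),np.round(np.median(P[l==i],0),3), np.round(P[l==i].min(0),3),np.round(P[l==i].max(0),3))
    gr=(S<40)&(V>90)&roi
    k,l,st,c=cv2.connectedComponentsWithStats(gr.astype(np.uint8))
    for i in range(1,k):
        if st[i,4]>8:
            q=P[l==i]; print("grey",st[i],np.round(c[i],1),np.round(np.median(q,0),3)); 
            (cx,cy),(w,h),an=cv2.minAreaRect(np.float32(q[(q[:,2]<0.03)&(q[:,2]>.005)][:,:2]*1000)) if (q[:,2]<0.03).any() else ((0,0),(0,0),0); print("  rect",cx,cy,w,h,an)
E
```

```text
top red
[268 148   3   5   8] [269.4 150.4] [0.649 0.187 0.041] [0.643 0.185 0.031] [0.66  0.192 0.049]
[255 164   7  10  28] [257.6 168.1] [0.571 0.214 0.159] [ 0.552  0.205 -0.01 ] [0.611 0.245 0.17 ]
grey [ 250  143   85   76 1916] [296.2 188.1] [0.513 0.058 0.012]
  rect 539.3525390625 114.45135498046875 249.46839904785156 237.01487731933594 74.20479583740234
grey [260 148   7  13  31] [263.3 153.4] [0.647 0.214 0.007]
  rect 645.4197998046875 212.81423950195312 10.740862846374512 32.796268463134766 64.33850860595703
grey [277 154  34  19 119] [293.6 163.4] [0.574 0.096 0.155]
  rect 0 0 0 0 0
grey [278 186  25  13 126] [290.1 192.8] [0.501 0.118 0.034]
  rect 502.64422607421875 120.71379852294922 79.1804428100586 34.39435577392578 87.41593933105469
grey [240 212  12  13 155] [245.5 218. ] [0.421 0.278 0.   ]
  rect 420.6211853027344 274.8724060058594 43.518978118896484 36.01755142211914 4.673750400543213
side red
[287 161  10   8  27] [290.4 163.9] [0.565 0.21  0.153] [0.552 0.202 0.11 ] [0.607 0.274 0.166]
[302 172  11   8  18] [307.3 176.6] [0.644 0.19  0.046] [0.613 0.183 0.001] [0.697 0.279 0.085]
grey [300 180   9   4  16] [304.  181.5] [0.644 0.214 0.011]
  rect 641.8834228515625 212.50148010253906 15.337799072265625 37.87012481689453 88.7105712890625
grey [285 185  11   5  16] [290.5 186.7] [0.581 0.237 0.009]
  rect 571.472412109375 234.05319213867188 7.510714530944824 50.61238098144531 74.92866516113281
grey [272 191   9  10  56] [276.5 195.6] [0.493 0.235 0.01 ]
  rect 492.7666931152344 232.77430725097656 47.82176208496094 33.8525276184082 63.645816802978516
grey [280 203   9  12  37] [284.1 207.8] [0.46  0.155 0.011]
  rect 459.3994445800781 148.93002319335938 80.63976287841797 16.092538833618164 74.49787139892578
grey [290 204  49  25 509] [315.2 215.4] [0.51  0.025 0.011]
  rect 518.4803466796875 20.620079040527344 89.49520874023438 210.947265625 64.07438659667969
```

View pics/ct.png

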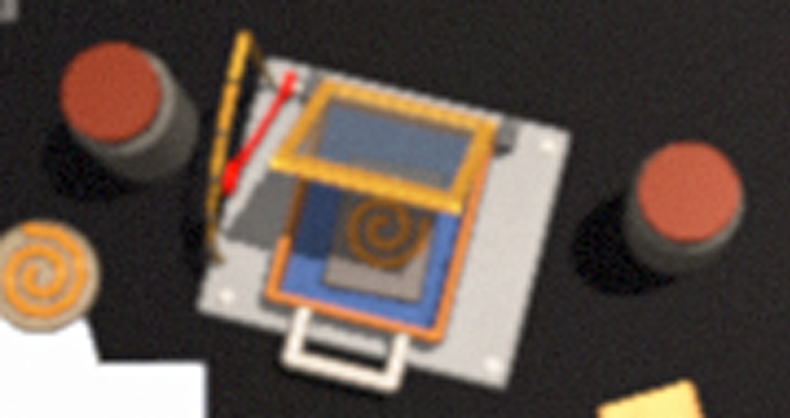

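View pics/cs.png

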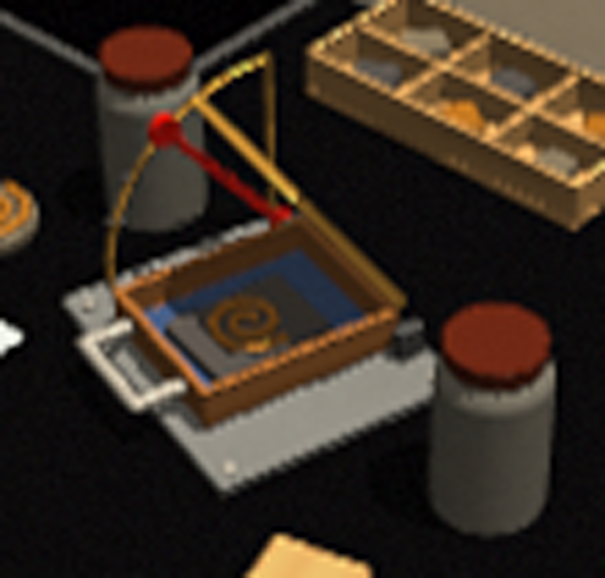

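The crops confirm the case: handle bar ends near top (270,210) and (295,217), pointer disc at top (257,172) / side (290,164), cover free edge about half open, its rail from top (268,166) to (310,177). Now I cast the rays.

```bash
cat >> h.py <<'E'
def ray(n,u,v):
    c=r.get_calibration(n); K=np.array(c["intrinsics"]); T=np.array(c["pose"])
    d=T[:3,:3]@np.array([(u-K[0,2])/K[0,0],-(v-K[1,2])/K[1,1],-1]); return T[:3,3],d
def onz(n,u,v,z):
    o,d=ray(n,u,v); return o+d*(z-o[2])/d[2]
def tri(a,b):
    (o1,d1),(o2,d2)=a,b; t=np.linalg.lstsq(np.c_[d1,-d2],o2-o1,rcond=None)[0]
    p,q=o1+d1*t[0],o2+d2*t[1]; return (p+q)/2,np.linalg.norm(p-q)
E
python3 - <<'E'
from h import *
T=lambda u,v:(205+u/4.4,130+v/4.4)
S=lambda u,v:(260+u/5.5,140+v/5.5)
np.set_printoptions(precision=4,suppress=True)
C=np.array([onz("top",*T(*c),.012) for c in((200,310),(503,388),(570,130),(268,60))])
ctr=C.mean(0); ex=(C[2]+C[3]-C[0]-C[1]); ey=(C[0]+C[3]-C[1]-C[2])
yx=np.arctan2(ex[1],ex[0]); yy=np.arctan2(-ey[0],ey[1]); print("stand",ctr,"sizes",np.linalg.norm(ex)/2,np.linalg.norm(ey)/2,"yaw",yx,yy)
yaw=(yx+yy)/2
R=np.array([[np.cos(yaw),-np.sin(yaw),0],[np.sin(yaw),np.cos(yaw),0],[0,0,1]])
hinge=np.array([ctr[0],ctr[1],0])+R@[.085,0,.022]
print("hinge",hinge,"handle pred",hinge+R@[-.21,0,.014])
h=np.array([onz("top",*T(288,352),.036),onz("top",*T(397,385),.036)]); print("handle meas",h.mean(0),"len",np.linalg.norm(h[0]-h[1]))
L=lambda p:R.T@(p-hinge)
p,e=tri(ray("top",*T(229,180)),ray("side",*S(165,130))); l=L(p); print("disc",p,e,"local",l,"r",np.hypot(l[0],l[2]),"ang",np.arctan2(l[2],-l[0]))
s0=np.load("side0.npz");t0=np.load("top0.npz")
for n,z in(("side",s0),("top",t0)):
    P=(pts(n,z["d"])-hinge)@R
    m=(abs(P[...,1]-.1)<.012)&(P[...,2]>.02)&(P[...,0]<-.02)&(P[...,0]>-.2)&(P[...,2]<.2)
    hsv=cv2.cvtColor(z["p"],cv2.COLOR_BGR2HSV); H,Sa=hsv[...,0],hsv[...,1]; m&=((H<6)|(H>174))&(Sa>150)
    q=P[m]; print(n,"pointer angs",len(q),np.median(np.arctan2(q[:,2],-q[:,0])) if len(q) else 0)
    m=(abs(P[...,1])<.066)&(P[...,2]>.05)&(P[...,0]<.0)&(P[...,0]>-.2)&(P[...,2]<.25); q=P[m]; 
    print("cover ang",len(q),np.percentile(np.arctan2(q[:,2]-.029,-q[:,0]),[10,50,90]) if len(q) else 0, np.hypot(q[:,2]-.029,q[:,0]).max())
    for nm,pred in(("jar",None),):
        m=(pts(n,z["d"])[...,2]>.13)&(abs(P[...,1])>.12)&(abs(P[...,1])<.3)&(abs(P[...,0])<.2)&(P[...,2]<.14)&(P[...,2]>.11)
        for sg in(1,-1): q=P[m&(sg*P[...,1]>0)]; print("jar",sg,len(q),np.median(q,0)if len(q) else 0)
E
```

```text
stand [0.5484 0.111  0.012 ] sizes 0.20977523317946548 0.24748392144684653 yaw -0.2695950485822377 -0.26256012792268063
hinge [0.6304 0.0886 0.022 ] handle pred [0.4278 0.1439 0.036 ]
handle meas [0.43   0.1437 0.036 ] len 0.08857559597539379
disc [0.5616 0.2133 0.1525] 0.005312883347982082 local [-0.0992  0.1022  0.1305] r 0.16389107319773014 ang 0.9206262385284462
side pointer angs 61 0.9343966920439586
cover ang 70 [1.005  1.029  1.0487] 0.17314378260955662
jar 1 176 [-0.0608  0.1962  0.1259]
jar -1 251 [-0.0319 -0.2297  0.1258]
top pointer angs 40 0.9759917492153177
cover ang 813 [1.0399 1.072  1.2023] 0.17443965746017584
jar 1 403 [-0.0584  0.2038  0.1277]
jar -1 409 [-0.0272 -0.2235  0.1278]
```

Measurements agree with the given sizes: stand 210 x 247 mm, handle within 2 mm of prediction, pointer radius 164 mm. Pointer slope is about 0.92–0.93 rad and the cover is about 1.0 rad open. I'll move above the cover edge with the fingers shut and their closing line along the stand's x (yaw −0.266).

Emit:
step_arm:
  series:
    - [0,0,20,0,0,-0.14,1]
    - [0,0,20,0,0,-0.14,1]
    - [20,-26,10,0,0,-0.14,1]
    - [20,-26,10,0,0,-0.14,1]
    - [20,-26,0,0,0,-0.14,1]
    - [20,-26,0,0,0,-0.14,1]
    - [20,-26,0,0,0,-0.14,1]
    - [20,-26,0,0,0,-0.14,1]
    - [20,-26,0,0,0,-0.14,1]
    - [20,-26,0,0,0,-0.14,1]
    - [20,-26,0,0,0,-0.143,1]
    - [20,-26,0,0,0,0,1]
    - [20,-26,0,0,0,0,1]
    - [20,-26,0,0,0,0,1]
    - [20,-26,0,0,0,0,1]
    - [20,-26,0,0,0,0,1]
    - [20,-26,0,0,0,0,1]
    - [20,-26,0,0,0,0,1]
    - [20,-26,0,0,0,0,1]
    - [20,-26,0,0,0,0,1]

```text
clock: 2.1
tool_pos: [0.5413, 0.1291, 0.2984]
eef_rot: [0.795, 0.607, -0.0, -0.0]
contact_force: [0.7, -0.2, 0.7]
opening: 0.004
finger_force: 0.0
```

```bash
python3 - <<'E'
from h import *
s=r.get_state(); print(s["tool_pos"],s["eef_rot"],s["q"],s["contact_force"])
e=np.array([.9648,-.2629]); h=np.array([.6304,.0886])
prev=s["tool_pos"]
for th in(1.05,.95,.85,.75,.65,.55,.45,.35,.25,.15,.07,.0,-.03):
    x=-.155*np.cos(th)+.008*np.sin(th)+.010*np.sin(th); z=.051+.160*np.sin(th)+.008*np.cos(th)
    w=np.r_[h+e*x,z]; print(th,np.round(w,3),np.round((w-prev)*1000)); prev=w
E
```

```text
[0.54134609 0.12912728 0.29841684] [ 7.94572354e-01  6.07169343e-01 -3.41325355e-04 -2.15989050e-04] [-0.45555056  0.53359576  0.22736139  1.71068997 -0.1453864   0.91458742
 -0.43554677] [ 0.66984625 -0.16440966  0.74911051]
1.05 [0.571 0.105 0.194] [  30.  -24. -105.]
0.95 [0.558 0.108 0.186] [-14.   4.  -8.]
0.85 [0.545 0.112 0.176] [-13.   3.  -9.]
0.75 [0.533 0.115 0.166] [-12.   3. -11.]
0.65 [0.522 0.118 0.154] [-11.   3. -12.]
0.55 [0.512 0.121 0.141] [-10.   3. -13.]
0.45 [0.503 0.123 0.128] [ -9.   2. -14.]
0.35 [0.496 0.125 0.113] [ -7.   2. -14.]
0.25 [0.49  0.127 0.098] [ -6.   2. -15.]
0.15 [0.485 0.128 0.083] [ -5.   1. -16.]
0.07 [0.482 0.129 0.07 ] [ -3.   1. -13.]
0.0 [0.481 0.129 0.059] [ -2.   0. -11.]
-0.03 [0.48  0.129 0.054] [-0.  0. -5.]
```

Emit:
step_arm:
  series:
    - [15,-12,0,0,0,0,1]
    - [12,-10,-15,0,0,0,1]
    - [0,0,-25,0,0,0,1]
    - [0,0,-25,0,0,0,1]
    - [0,0,-15,0,0,0,1]
    - [-4,1,-12,0,0,0,1]
    - [-7,2,-8,0,0,0,1]
    - [-7,2,-6,0,0,0,1]
    - [-7,2,-6,0,0,0,1]
    - [-6,1,-6,0,0,0,1]

```text
clock: 3.1
tool_pos: [0.535, 0.1169, 0.1808]
eef_rot: [0.794, 0.607, -0.001, -0.001]
contact_force: [-4.4, 1.9, 8.7]
opening: 0.006
finger_force: 4.3
```

Emit:
step_arm:
  series:
    - [-9,2,-9,0,0,0,1]
    - [-9,2,-9,0,0,0,1]
    - [-8,2,-9,0,0,0,1]
    - [-8,2,-9,0,0,0,1]
    - [-7,2,-10,0,0,0,1]
    - [-6,2,-10,0,0,0,1]
    - [-5,1,-10,0,0,0,1]
    - [-4,1,-10,0,0,0,1]
    - [-4,1,-10,0,0,0,1]
    - [-3,1,-10,0,0,0,1]

```text
clock: 4.1
tool_pos: [0.4743, 0.1325, 0.0846]
eef_rot: [0.795, 0.607, 0.001, 0.0]
contact_force: [0.9, -0.0, 0.9]
opening: 0.007
finger_force: 0.5
```

Emit:
step_arm:
  series:
    - [4,-1,-6,0,0,0,1]
    - [4,-1,-6,0,0,0,1]
    - [3,-1,-5,0,0,0,1]
    - [0,0,-5,0,0,0,1]
    - [0,0,-3,0,0,0,1]
    - [0,0,-2,0,0,0,1]
    - [0,0,0,0,0,0,1]

```text
clock: 4.8
tool_pos: [0.4859, 0.1291, 0.0591]
eef_rot: [0.795, 0.607, 0.001, 0.001]
contact_force: [-1.0, -1.2, 13.2]
opening: 0.003
finger_force: 7.0
```

```bash
python3 - <<'E'
from h import *
a=[]
for n,(v,u) in(("top",(110,190)),("side",(135,240))):
    p,d=r.snapshot(n); a.append(cv2.resize(p[v:v+120,u:u+140],None,fx=2.85,fy=2.85,interpolation=cv2.INTER_CUBIC))
cv2.imwrite("pics/press1.png",np.hstack(a)); s=r.get_state(); print(s["tool_pos"],s["contact_force"])
E
```

```text
[0.48580784 0.12900285 0.05910958] [-0.65859468 -1.18422922 14.34947578]
```

View pics/press1.png

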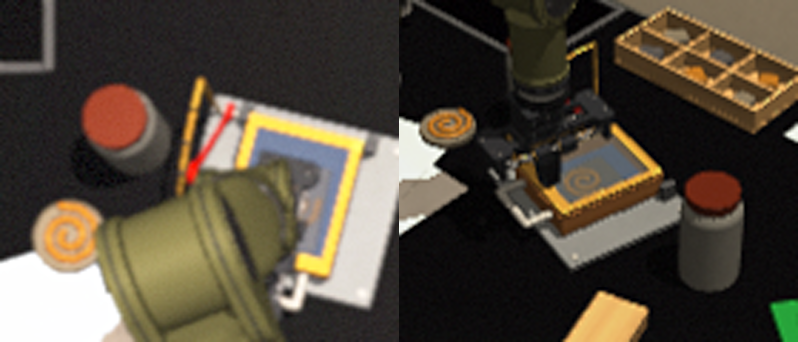

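Both views show the cover lying shut on the case with the fingers on its rail; the tip height of 59 mm matches the shut height. I'll press a little harder briefly, then go above the handle.

Emit:
step_arm:
  series:
    - [0,0,-2,0,0,0,1]
    - [0,0,-1,0,0,0,1]
    - [0,0,0,0,0,0,1]
    - [0,0,0,0,0,0,1]
    - [0,0,0,0,0,0,1]

```text
clock: 5.4
tool_pos: [0.4859, 0.1291, 0.0585]
eef_rot: [0.795, 0.607, 0.002, 0.001]
contact_force: [-4.3, -0.9, 40.6]
opening: 0.003
finger_force: 20.4
```

Emit:
step_arm:
  series:
    - [0,0,10,0,0,0,1]
    - [0,0,20,0,0,0,1]
    - [0,0,20,0,0,0,1]
    - [-15,4,10,0,0,0,0.62]
    - [-15,4,0,0,0,0,0.62]
    - [-14,4,0,0,0,0,0.62]
    - [-12,3,0,0,0,0,0.62]
    - [0,0,0,0,0,0,0.62]

```text
clock: 6.2
tool_pos: [0.427, 0.1446, 0.1147]
eef_rot: [0.794, 0.608, -0.001, -0.001]
contact_force: [-0.2, -0.4, -0.6]
opening: 0.378
finger_force: 0.0
```

```bash
python3 - <<'E'
from h import *
p,d=r.snapshot("side"); cv2.imwrite("pics/ha.png",cv2.resize(p[150:250,255:365],None,fx=5.5,fy=5.5,interpolation=cv2.INTER_CUBIC))
s=r.get_state(); print(s["tool_pos"],s["contact_force"],s["opening"])
P=pts("side",d); R=np.array([[.9648,.2629,0],[-.2629,.9648,0],[0,0,1]])
L=(P-[.6304,.0886,.022])@R
m=(abs(L[...,1])<.055)&(L[...,0]>-.09)&(L[...,0]<-.02)&(L[...,2]>.03)&(L[...,2]<.1); print("cover z local",m.sum(),np.percentile(L[m][:,2],[10,50,90]))
m=(abs(L[...,1])<.05)&(L[...,0]>-.225)&(L[...,0]<-.195)&(L[...,2]>.005)&(L[...,2]<.025); print("bar",m.sum(),np.median(L[m],0))
E
```

```text
[0.42856883 0.14438648 0.11470146] [ 0.74817284 -0.04894977 -0.69508178] 0.37548499795351464
cover z local 264 [0.03167389 0.03394342 0.03662489]
bar 61 [-0.20919908 -0.00602087  0.01718897]
```

View pics/ha.png

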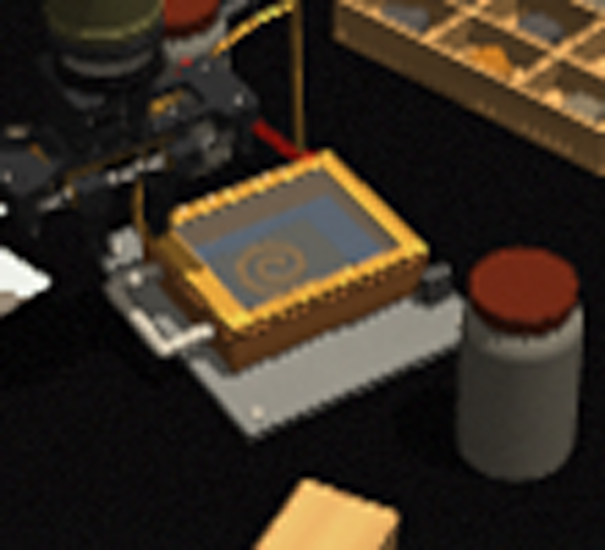

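The cover lies flat (local z 0.034, all the way across) and the bar sits at local x −0.209, directly below the tool. I'll descend and grip.

Emit:
step_arm:
  series:
    - [0,0,-20,0,0,0,0.62]
    - [0,0,-20,0,0,0,0.62]
    - [0,0,-20,0,0,0,0.62]
    - [0,0,-14,0,0,0,0.62]
    - [0,0,-10,0,0,0,0.62]
    - [0,0,-9,0,0,0,0.62]
    - [0,0,0,0,0,0,0.62]

```text
clock: 6.95
tool_pos: [0.4331, 0.145, 0.0232]
eef_rot: [0.795, 0.606, -0.002, -0.001]
contact_force: [0.2, 0.3, -0.1]
opening: 0.378
finger_force: 0.0
```

Emit:
step_arm:
  series:
    - [0,0,0,0,0,0,0.8]
    - [0,0,0,0,0,0,0.9]
    - [0,0,0,0,0,0,1]
    - [0,0,0,0,0,0,1]
    - [0,0,0,0,0,0,1]
    - [0,0,0,0,0,0,1]
  force: 25

```text
clock: 7.55
tool_pos: [0.4293, 0.1458, 0.0244]
eef_rot: [0.794, 0.608, -0.004, -0.003]
contact_force: [-4.9, 2.8, 1.8]
opening: 0.126
finger_force: 25.0
```

```bash
python3 - <<'E'
from h import *
s=r.get_state(); print(s["tool_pos"],s["contact_force"],s["moment"],s["opening"],s["q"])
# relative path of the bar for equal tilt steps of 0.04 rad
e=np.array([.9648,-.2629]); a0=.0666; f=lambda t:np.r_[-.2105*np.cos(a0+t)*e,.2105*np.sin(a0+t)]*1000
# tool turns with half the tilt; TCP is 17 mm beyond the bar along the tool axis
def g(t):
    k=t/2; d=17*np.r_[-np.sin(k)*e,-np.cos(k)]; return f(t)+d
prev=g(0)
for i in range(1,24):
    t=.04*i; c=g(t); print(round(t,2),np.round(c-prev,1),np.round(c-g(0),1)); prev=c
E
```

```text
[0.42933745 0.14584198 0.02443199] [-4.87194607  2.82976028  1.80580584] [ 0.39411064  1.13792819 -0.05473454] 0.12619912768260397 [-0.44043603  0.90572152  0.02209154  2.20452366 -0.46387919  0.0456013
 -0.22760072]
0.04 [ 0.4 -0.1  8.4] [ 0.4 -0.1  8.4]
0.08 [ 0.7 -0.2  8.4] [ 1.1 -0.3 16.8]
0.12 [ 1.  -0.3  8.3] [ 2.1 -0.6 25.1]
0.16 [ 1.3 -0.4  8.3] [ 3.4 -0.9 33.3]
0.2 [ 1.7 -0.5  8.2] [ 5.1 -1.4 41.5]
0.24 [ 2.  -0.5  8.1] [ 7.1 -1.9 49.6]
0.28 [ 2.3 -0.6  8. ] [ 9.3 -2.5 57.7]
0.32 [ 2.6 -0.7  7.9] [11.9 -3.2 65.6]
0.36 [ 2.9 -0.8  7.8] [14.8 -4.  73.4]
0.4 [ 3.2 -0.9  7.7] [18.  -4.9 81. ]
0.44 [ 3.5 -0.9  7.5] [21.5 -5.9 88.5]
0.48 [ 3.8 -1.   7.4] [25.2 -6.9 95.9]
0.52 [ 4.  -1.1  7.2] [ 29.3  -8.  103.1]
0.56 [ 4.3 -1.2  7. ] [ 33.6  -9.2 110.1]
0.6 [ 4.6 -1.2  6.8] [ 38.2 -10.4 116.9]
0.64 [ 4.8 -1.3  6.6] [ 43.  -11.7 123.5]
0.68 [ 5.1 -1.4  6.4] [ 48.1 -13.1 129.9]
0.72 [ 5.3 -1.5  6.2] [ 53.4 -14.6 136.1]
0.76 [ 5.6 -1.5  5.9] [ 59.  -16.1 142.1]
0.8 [ 5.8 -1.6  5.7] [ 64.8 -17.6 147.8]
0.84 [ 6.  -1.6  5.5] [ 70.8 -19.3 153.2]
0.88 [ 6.2 -1.7  5.2] [ 77.  -21.  158.4]
0.92 [ 6.4 -1.7  4.9] [ 83.3 -22.7 163.3]
```

Bar gripped (opening 11 mm). Joint 6 is close to its limit, but tilting back with the lift relieves it. I'll raise along the arc, turning the tool with half the tilt.

Emit:
step_arm:
  series:
    - [0,0,4,0.002,0.01,0,1]
    - [0.5,0,6,0.004,0.014,0,1]
    - [0.5,-0.2,7,0.005,0.019,0,1]
    - [1,-0.3,8,0.005,0.019,0,1]
    - [1.3,-0.4,8.3,0.005,0.019,0,1]
    - [1.7,-0.5,8.2,0.005,0.019,0,1]
    - [2,-0.5,8.1,0.005,0.019,0,1]
    - [2.3,-0.6,8,0.005,0.019,0,1]
    - [0,0,0,0,0,0,1]

```text
clock: 8.45
tool_pos: [0.4394, 0.143, 0.0825]
eef_rot: [0.792, 0.605, -0.048, -0.059]
contact_force: [-5.5, 3.1, -2.9]
opening: 0.124
finger_force: 25.0
```

Emit:
step_arm:
  series:
    - [2.6,-0.7,7.9,0.005,0.019,0,1]
    - [2.9,-0.8,7.8,0.005,0.019,0,1]
    - [3.2,-0.9,7.7,0.005,0.019,0,1]
    - [3.5,-0.9,7.5,0.005,0.019,0,1]
    - [3.8,-1,7.4,0.005,0.019,0,1]
    - [4,-1.1,7.2,0.005,0.019,0,1]
    - [4.3,-1.2,7,0.005,0.019,0,1]
    - [4.6,-1.2,6.8,0.005,0.019,0,1]
    - [4.8,-1.3,6.6,0.005,0.019,0,1]
    - [5.1,-1.4,6.4,0.005,0.019,0,1]
    - [5.3,-1.5,6.2,0.005,0.019,0,1]
    - [5.6,-1.5,5.9,0.005,0.019,0,1]
    - [0,0,0,0,0,0,1]

```text
clock: 9.75
tool_pos: [0.4899, 0.1289, 0.167]
eef_rot: [0.78, 0.596, -0.119, -0.15]
contact_force: [-4.9, 1.8, 1.9]
opening: 0.127
finger_force: 25.0
```

```bash
cat > ang.py <<'E'
from h import *
import sys
R=np.array([[.9648,.2629,0],[-.2629,.9648,0],[0,0,1]])
s=r.get_state(); print(s["clock"],s["tool_pos"],s["contact_force"],s["q"],s["opening"])
from scipy.spatial.transform import Rotation as Q
a=Q.from_quat(s["eef_rot"]).as_matrix()[:,2]; g=(s["tool_pos"]-17e-3*a-[.6304,.0886,.022])@R
print("bar local",g,"r",np.hypot(g[0],g[2]),"tilt",np.arctan2(g[2],-g[0])-.0666)
a=[]
for n,(v,u) in(("top",(110,190)),("side",(125,240))):
    p,d=r.snapshot(n); P=pts(n,d); L=(P-[.6304,.0886,.022])@R
    a.append(cv2.resize(p[v:v+120,u:u+140],None,fx=2.85,fy=2.85,interpolation=cv2.INTER_CUBIC))
    # slope of cover outer face (plane fit of points well above stand)
    for nm,lo,hi in(("cover",-.066,.066),("cover-",-.066,-.02)):
        m=(L[...,1]>lo)&(L[...,1]<hi)&(L[...,0]>-.13)&(L[...,0]<.03)&(L[...,2]>.03)&(L[...,2]<.17); q=L[m]
        if len(q)>20:
            k=np.ones(len(q),bool)
            for _ in range(8):
                c=np.polyfit(q[k,0],q[k,2],1); e=abs(q[:,2]-np.polyval(c,q[:,0])); k=e<max(.006,np.percentile(e,60))
            print(n,nm,k.sum(),len(q),"slope",np.arctan(-c[0]),"offset",c[1])
cv2.imwrite(f"pics/{sys.argv[1]}.png",np.hstack(a))
E
python3 ang.py l1
```

```text
9.75 [0.48985289 0.12888423 0.16701946] [-4.88512735  1.75231478  1.88969172] [-0.33028925  0.8062188   0.17147412  1.68674607 -0.33013682  1.04023415
 -0.23208935] 0.1267926340688858
bar local [-0.13978521  0.00203475  0.16076606] r 0.21303903791396195 tilt 0.7884929916006094
top cover 338 448 slope 0.7433388738219677 offset 0.05129404356853825
top cover- 326 435 slope 0.7454016825746901 offset 0.05106722279610763
side cover 264 441 slope 0.7229771327541481 offset 0.05013183118196599
side cover- 137 229 slope 0.6488316099360251 offset 0.05157992408259115
```

Emit:
step_arm:
  series:
    - [5.8,-1.6,5.7,0.005,0.019,0,1]
    - [6,-1.6,5.5,0.005,0.019,0,1]
    - [6.2,-1.7,5.2,0.005,0.019,0,1]
    - [5,-1.4,4,0.004,0.015,0,1]
    - [0,0,0,0,0,0,1]
    - [0,0,0,0,0,0,1]

```text
clock: 10.45
tool_pos: [0.5126, 0.1226, 0.187]
eef_rot: [0.774, 0.591, -0.142, -0.179]
contact_force: [-4.7, 0.3, 3.0]
opening: 0.125
finger_force: 25.0
```

```bash
sed -i 's/17e-3/12e-3/' ang.py; python3 ang.py l2
```

```text
10.45 [0.51255237 0.12255612 0.18700955] [-4.66462976  0.30855785  3.0111942 ] [-0.29225156  0.84096405  0.17226523  1.54319744 -0.32054518  1.21908798
 -0.23409321] 0.12500462124431205
bar local [-0.11730318  0.00187526  0.17576372] r 0.21131237697902472 tilt 0.9156921882585698
top cover 179 272 slope 0.8849951729855697 offset 0.06051383960560622
top cover- 179 272 slope 0.8849951729855697 offset 0.06051383960560622
side cover 180 300 slope 0.764149077154613 offset 0.059805825024356635
side cover- 113 188 slope 0.7443457144611297 offset 0.056579621569563976
```

View pics/l2.png

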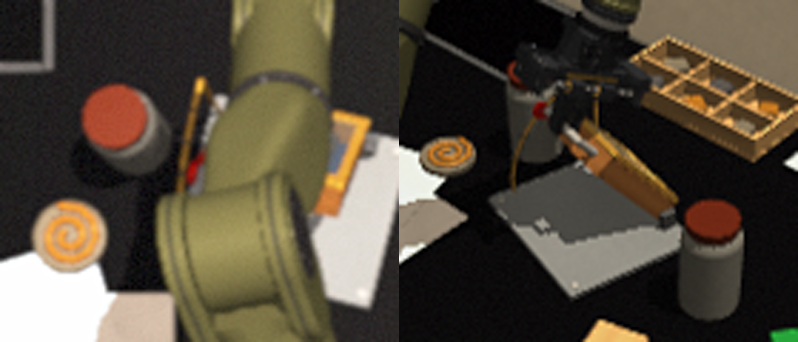

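The case is now at roughly 0.90 (kinematics 0.916, cover plane 0.885), against a pointer slope of 0.92. The picture shows the cover still shut and the case edge close to parallel with the pointer bar. I'll make a small rise and then hold for over three seconds.

Emit:
step_arm:
  series:
    - [2.6,-0.7,2,0.002,0.008,0,1]
    - [0,0,0,0,0,0,1]
    - [0,0,0,0,0,0,1]
    - [0,0,0,0,0,0,1]
    - [0,0,0,0,0,0,1]
    - [0,0,0,0,0,0,1]
    - [0,0,0,0,0,0,1]
    - [0,0,0,0,0,0,1]
    - [0,0,0,0,0,0,1]
    - [0,0,0,0,0,0,1]
    - [0,0,0,0,0,0,1]
    - [0,0,0,0,0,0,1]
    - [0,0,0,0,0,0,1]
    - [0,0,0,0,0,0,1]
    - [0,0,0,0,0,0,1]
    - [0,0,0,0,0,0,1]
    - [0,0,0,0,0,0,1]
    - [0,0,0,0,0,0,1]
    - [0,0,0,0,0,0,1]
    - [0,0,0,0,0,0,1]

```text
clock: 12.55
tool_pos: [0.5153, 0.1218, 0.189]
eef_rot: [0.773, 0.591, -0.144, -0.182]
contact_force: [-5.4, 1.0, 4.0]
opening: 0.126
finger_force: 25.0
```

Emit:
step_arm:
  series:
    - [0,0,0,0,0,0,1]
    - [0,0,0,0,0,0,1]
    - [0,0,0,0,0,0,1]
    - [0,0,0,0,0,0,1]
    - [0,0,0,0,0,0,1]
    - [0,0,0,0,0,0,1]
    - [0,0,0,0,0,0,1]
    - [0,0,0,0,0,0,1]
    - [0,0,0,0,0,0,1]
    - [0,0,0,0,0,0,1]
    - [0,0,0,0,0,0,1]
    - [0,0,0,0,0,0,1]
    - [0,0,0,0,0,0,1]
    - [0,0,0,0,0,0,1]
    - [0,0,0,0,0,0,1]

```text
clock: 14.05
tool_pos: [0.5153, 0.1218, 0.189]
eef_rot: [0.773, 0.591, -0.144, -0.182]
contact_force: [-6.0, -0.1, 3.6]
opening: 0.126
finger_force: 25.0
```

```bash
python3 ang.py l3; python3 - <<'E'
from h import *
R=np.array([[.9648,.2629,0],[-.2629,.9648,0],[0,0,1]])
p,d=r.snapshot("side"); L=(pts("side",d)-[.6304,.0886,.022])@R
hsv=cv2.cvtColor(p,cv2.COLOR_BGR2HSV); H,S=hsv[...,0],hsv[...,1]
m=((H<6)|(H>174))&(S>190)&(abs(L[...,1]-.1)<.02)&(L[...,2]>.02)&(L[...,2]<.17); q=L[m]; print("red",len(q),np.median(q,0))
# oak side wall (y=-70): direction of its points
m=(abs(L[...,1]+.07)<.008)&(L[...,2]>.015)&(L[...,2]<.18)&(L[...,0]<0.02)&(L[...,0]>-.16)
q=L[m][:,[0,2]]; c,s,_=[None]*3; w=np.linalg.svd(q-q.mean(0),full_matrices=False)[2][0]; print("wall",len(q),np.arctan2(-w[1],w[0])%np.pi)
E
```

```text
14.05 [0.51529266 0.12179817 0.18901722] [-5.97165179 -0.09357082  3.6441556 ] [-0.2880932   0.84596628  0.17226717  1.52608271 -0.31975722  1.23909383
 -0.23438666] 0.12553731329663634
bar local [-0.11437218  0.00186844  0.17772739] r 0.21134810272172302 tilt 0.9323857628243778
top cover 165 260 slope 0.9038268848835237 offset 0.06157456737542039
top cover- 165 260 slope 0.9038268848835237 offset 0.06157456737542039
side cover 166 277 slope 0.7340461117030755 offset 0.05864709708078999
side cover- 107 178 slope 0.7593550668186253 offset 0.053777833005355546
red 20 [-0.10083806  0.10117209  0.13309269]
wall 285 0.9112537139196003
```

Three independent readings of the case (kinematics 0.93, cover 0.90, side wall 0.91) agree with the pointer at 0.92, and it was held still for 3.5 s. I'll lower it along the same path in reverse.

Emit:
step_arm:
  series:
    - [-2.6,0.7,-2,-0.002,-0.008,0,1]
    - [-5,1.4,-4,-0.004,-0.015,0,1]
    - [-6.2,1.7,-5.2,-0.005,-0.019,0,1]
    - [-6,1.6,-5.5,-0.005,-0.019,0,1]
    - [-5.8,1.6,-5.7,-0.005,-0.019,0,1]
    - [-5.6,1.5,-5.9,-0.005,-0.019,0,1]
    - [-5.3,1.5,-6.2,-0.005,-0.019,0,1]
    - [-5.1,1.4,-6.4,-0.005,-0.019,0,1]
    - [-4.8,1.3,-6.6,-0.005,-0.019,0,1]
    - [-4.6,1.2,-6.8,-0.005,-0.019,0,1]
    - [-4.3,1.2,-7,-0.005,-0.019,0,1]
    - [-4,1.1,-7.2,-0.005,-0.019,0,1]
    - [-3.8,1,-7.4,-0.005,-0.019,0,1]
    - [-3.5,0.9,-7.5,-0.005,-0.019,0,1]
    - [-3.2,0.9,-7.7,-0.005,-0.019,0,1]
    - [-2.9,0.8,-7.8,-0.005,-0.019,0,1]
    - [-2.6,0.7,-7.9,-0.005,-0.019,0,1]

```text
clock: 15.9
tool_pos: [0.439, 0.1432, 0.0815]
eef_rot: [0.792, 0.606, -0.048, -0.058]
contact_force: [-7.2, 3.2, 1.0]
opening: 0.128
finger_force: 25.0
```

Emit:
step_arm:
  series:
    - [-2.3,0.6,-8,-0.005,-0.019,0,1]
    - [-2,0.5,-8.1,-0.005,-0.019,0,1]
    - [-1.7,0.5,-8.2,-0.005,-0.019,0,1]
    - [-1.3,0.4,-8.3,-0.005,-0.019,0,1]
    - [-1,0.3,-8,-0.005,-0.019,0,1]
    - [-0.3,0.1,-4,-0.003,-0.01,0,1]
    - [-0.2,0.1,-3,-0.002,-0.009,0,1]
    - [-0.3,0,-3,-0.002,-0.007,0,1]
    - [-0.2,0,-3,-0.002,-0.007,0,1]
    - [0,0,-2,-0.001,-0.005,0,1]
    - [0,0,-2,-0.001,-0.005,0,1]
    - [0,0,0,0,0,0,1]
    - [0,0,0,0,0,0,1]

```text
clock: 17.2
tool_pos: [0.4294, 0.1459, 0.0245]
eef_rot: [0.794, 0.608, -0.004, -0.002]
contact_force: [-8.3, 2.1, 6.5]
opening: 0.126
finger_force: 25.0
```

Emit:
step_arm:
  series:
    - [0,0,0,0,0,0,0.8]
    - [0,0,0,0,0,0,0.62]
    - [0,0,0,0,0,0,0.62]
    - [0,0,0,0,0,0,0.62]
    - [0,0,0,0,0,0,0.62]
    - [0,0,5,0,0,0,0.62]
    - [0,0,10,0,0,0,0.62]
    - [0,0,20,0,0,0,0.62]
    - [0,0,25,0,0,0,0.62]
    - [0,0,30,0,0,0,0.62]
    - [0,0,30,0,0,0,0.62]
    - [-10,0,30,0,0,0,0.62]
    - [0,0,30,0,0,0,0.62]
    - [0,0,0,0,0,0,0.62]
    - [0,0,0,0,0,0,0.62]

```text
clock: 18.7
tool_pos: [0.4219, 0.1456, 0.205]
eef_rot: [0.794, 0.607, -0.002, -0.001]
contact_force: [0.0, -1.1, -0.3]
opening: 0.381
finger_force: 0.0
```

```bash
python3 - <<'E'
from h import *
R=np.array([[.9648,.2629,0],[-.2629,.9648,0],[0,0,1]])
p,d=r.snapshot("side"); cv2.imwrite("pics/end.png",cv2.resize(p[130:250,250:380],None,fx=4.6,fy=4.6,interpolation=cv2.INTER_CUBIC))
s=r.get_state(); print(s["clock"],s["tool_pos"],s["contact_force"],s["opening"])
L=(pts("side",d)-[.6304,.0886,.022])@R
m=(abs(L[...,1])<.066)&(L[...,0]>-.165)&(L[...,0]<0)&(L[...,2]>.03)&(L[...,2]<.1); q=L[m]
print("cover slope",m.sum(),np.polyfit(q[:,0],q[:,2],1),np.percentile(q[:,2],[5,50,95]))
m=(abs(L[...,1])<.05)&(L[...,0]>-.225)&(L[...,0]<-.195)&(L[...,2]>.0)&(L[...,2]<.05); print("bar",m.sum(),np.median(L[m],0))
E
```

```text
18.75 [0.42142132 0.14534835 0.20424931] [ 0.06214951 -0.57441779 -0.39131792] 0.38084191525178984
cover slope 797 [-0.00326983  0.03433223] [0.03082168 0.03461909 0.03855344]
bar 62 [-0.20899931  0.00054368  0.01693832]
```

View pics/end.png

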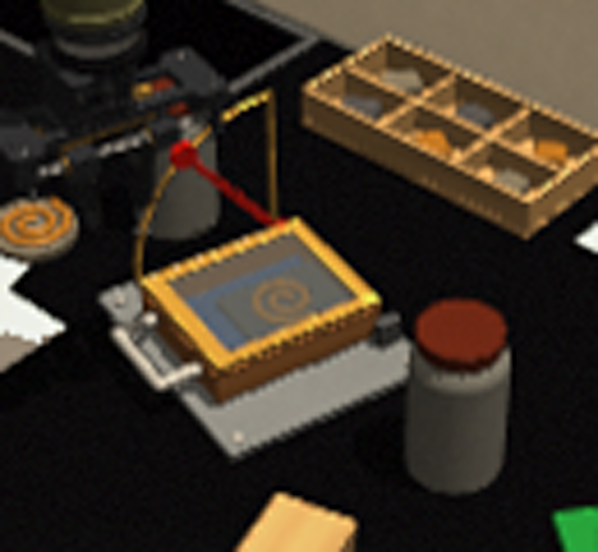

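The last view shows the case flat with its cover shut (slope −0.003), the fossil inside at about (278,298), the pointer and jars in place, and the gripper clear. I'm handing in.

```bash
python3 -c "
from plant import r
print(r.finish_job())"
```

```text
the job is handed in; nothing more can be done
None
```

I pressed the cover shut, held the case at about 0.92 rad (the pointer's slope) for 3.5 s, lowered it flat with the cover still shut, and handed the job in at about 19 s; no verdict was shown.

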